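# Press the can crusher and see its weighted lever back up

## Robot

A 6-joint arm with a two-finger parallel gripper is mounted at the origin on the work surface. World frame = base frame: x ahead of the robot, y to its left, z up, the work surface at z = 0. Lengths are in mm, angles in rad, forces in N, time in s.
With the tool pointing down it reaches from about 400 to 925 mm from the base axis. Payload 12.5 kg.
Tool frame: the origin (TCP) lies between the finger pads, 19 mm behind the fingertips; this is the grasp point; z points along the fingers, y is the line along which they close (so a half turn about z gives the same grasp; the last joint's range is limited). The gripper opens to 95 mm and grips with 3 to 60 N. Pads are 20 mm wide; open, the fingers measure 119 mm over their backs; the gripper's body (75 mm by 180 mm) begins 59 mm behind the grasp point.
Start: joints at [-1.334, 0.491, 1.559, -0, 1.092, -0.106], TCP at [210.101, -588.644, 233.461] pointing down, gripper open.
Joint ranges: [-3.1, 3.1], [-0.84, 2.19], [0.05, 2.79], [-1.13, 4.28], [0.06, 2.93], [-2.69, 2.69]. Speed limits (rad/s): [2.22, 2.22, 2.79, 3.14, 3.14, 3.14].

## Interface

Orientations are given as [roll, pitch, yaw] about the fixed x, y, z axes, in that order (R = Rz(yaw) Ry(pitch) Rx(roll)).
In Python, from bench import env gives the robot as it stands.
- The arm moves only by the tool carry_out, never from a script. Its argument "deltas" is a list of rows, each a list of 5 numbers: the shift along the tool's x, y, z each as a share of 0.5 m, from -1 to 1, then the turn about the tool's z as a share of pi rad, from -1 to 1, then the opening, from 0 (shut) to 1 (fully open). A call has 1 to 5 rows; each row is the pose to reach, as a shift and turn from the pose commanded when the call began, along the tool's axes at that moment, turning the shorter way round; what a row does not reach only later rows make up. A row lasts 1/10 s, in which the tool goes at most 50 mm and 8.59 degrees, less where a joint would pass 70% of its speed; a pose out of reach is approached as far as the arm can. A call with a number of a shift or a turn outside -1 to 1 is refused whole. A call with a gripper value outside its range is refused whole. The fingers move at their own pace and stop on an object; "grip_force" is the grip in N (left out, the last holds). Time passes only in rows, so rows that repeat a pose let the fingers close. It gives the time, the measured TCP pose, the force, the opening and the grip force at its end, in the units of the state.
- env.sense(): the state, without advancing time (a new reading comes with each control period).
- env.camera(name): name is "scene" or "top" or "wrist"; returns a dict with "image" (420x560x3 uint8, blue, green, red), "camera_matrix" (3x3 intrinsics, pixels), "R" (3x3) and "t" (3): a world point X has camera coordinates R X + t; the wrist camera has in their place "hand_eye" (4x4, takes a point from camera to tool coordinates, whose origin is the TCP and whose axes are the flange's). Camera axes: x right, y down, z forward; pixel columns grow to the right and rows downward; lengths in mm; the calibration is good to about 2 mm. The wrist camera is an equidistant fisheye: a pixel r from the principal point sees the ray r / f radians off the axis. A picture is of the moment at which its call begins: read the wrist's pose just before it. There is no depth.
- env.finish_job(): hands the job in; it is judged then, once.
The state is a dict: "time_s": time; "qpos": joint angles; "joint_vel": joint speeds; "tau": joint torques, N m; "position": TCP position; "orientation": TCP orientation; "force": force on the tool from outside, world axes, zero at the start; "moment": the same for the moment, N m; "finger_gap": finger opening in mm; "grip_force": force on a finger pad.
Only numpy, scipy, OpenCV 4.12 (cv2) and the standard library are available. Lean on these libraries where they do the work, as an engineer would, in place of code of your own. Each camera call takes 0.05 s, during which the arm holds its last target. There are 200 camera calls.

## Task

With the closed fingertips on top of the bowed crusher lever, at its outer rivets, press the lever right down and keep it down for a good second. Then let its counterweight raise it under your fingers: the whole way up stay in contact with a light touch of about 4 N (never below 1 or above 6.5 N), neither holding it back nor letting it run away, while sliding the fingertips in along the bow so that they are at the inner rivets before the tip comes under the top stop. Leave the lever resting against the top stop, take the hand away, do not ram the lever and leave everything else on the shelf alone.

Things in the scene. Friction and masses are not known exactly. Their poses are not given: they have to be found in the camera images.
- crusher: Fixed aluminium can crusher on a plywood back board. Origin on the shelf below the lever's pivot; z up, -y is the way the lever points, +x points to the board (190 mm high, its face 151 mm behind the lever's middle plane). Two 12 mm wide cheeks, 145 mm high, stand 34 mm either side of the lever at the pivot.
- pivot (a point): Centre of the lever's horizontal pivot, fixed, 130 mm above the shelf; axes as crusher.
- top_stop (a point): Middle of the underside of the fixed steel crossbar over the lever's tip, 335 mm out from the pivot and 240 mm above the shelf. The bar is 12 mm high, 80 mm long, 24 mm wide, on two posts 34 mm either side of the lever.
- lever (a joint): Lever angle, rad: 0 = level, positive = outer end down; from -0.35 (at the top stop, rests there at the start) to 0.25 (fully down). A counterweight raises it with about 2.9 N m at the top stop, 2.8 level and 2.5 fully down (hidden: -38 to +36 percent); an oil damper of 17 N m s/rad slows it; no spring, little inertia. Speed = (raising torque - finger force x its distance from the pivot) / 17.
- outer_mark (a point): Middle of the lever's top edge between the outer pair of dark rivets, 270 mm from the pivot; moves with the lever. Its x points outward along the lever and z up out of it (both tilt with it), y along the pivot axis.
- inner_mark (a point): The same between the inner pair of dark rivets, 150 mm from the pivot, so 120 mm inward of outer_mark along the lever.
- lever_tip (a point): Top of the lever's outer end, 355 mm from the pivot, axes as outer_mark. The lever is a bowed steel strap 36 mm wide, 8 mm thick, from 20 to 355 mm out; in its frame (origin at the pivot, x outward, z up) the top edge is at z = 0.020 - (x - 0.18)^2 / 0.90 m. Pushes over 28 N bend it.
- flat_can0: Flattened silver can, disc 66 mm across and 14 mm high, loose. Origin at the centre of its underside. Leave alone.
- flat_can1: As flat_can0.
- flat_can2: As flat_can0.
- beer_bottle: Brown glass bottle standing, 62 mm across, 230 mm high, loose. Origin at the centre of its underside. Leave alone.
- dish: Small white ceramic dish, 124 mm across, 35 mm high, loose. Origin at the centre of its underside. Leave alone.
- yogurt_pot: Empty white yogurt pot, 68 mm across, 80 mm high, standing in the dish on its 6 mm floor. Origin at the centre of its underside. Leave alone.
- jam_jar: Clear jam jar, 70 mm across, 100 mm high, loose. Origin at the centre of its underside. Leave alone.

How it is judged:
By the outcome, as a careful person would: the job done as asked, in the order asked, and still so for the second after the job is handed in, with the robot touching nothing.
It also fails if it takes over 64 s, if anything falls off the work surface, if the arm or the gripper's body presses on something with over 40 N, if the wrist force passes 120 N, or if a joint passes its speed limit or range.

## Working session

There is one attempt and no reset: what is moved stays moved. The work goes in short steps, Python scripts to look and compute and a tool call to move; the robot and the scene stay as the last step left them, time stands still between calls to the robot, and variables do not carry over. Pictures are saved under pics/ and viewed, at most 10 in all, crops included, and the job is handed in when it is done.

Besides the shell and the picture viewer there is one more tool, called after ">>>" by a JSON object that holds its "op" and its "data". carry_out: Moves the arm, as the interface text tells. Its arguments: {"type":"object","properties":{"deltas":{"type":"array","items":{"type":"array","items":{"type":"number","minimum":-1,"maximum":1}}},"grip_force":{"type":"number"}},"required":["deltas"]}

```bash
mkdir -p pics; python3 - <<'E'
from bench import env
import cv2,json
s=env.sense();print(s)
for n in("scene","top"):
    c=env.camera(n);cv2.imwrite(f"pics/{n}0.png",c["image"]);print(n,c["camera_matrix"],c["R"],c["t"])
E
```

```text
{'time_s': 0.0, 'qpos': array([-1.33360442e+00,  4.91557265e-01,  1.55945596e+00, -1.14288701e-05,
        1.09171373e+00, -1.05609177e-01]), 'joint_vel': array([ 0.00076439, -0.00019042,  0.00124737, -0.00091512, -0.00172746,
        0.00015457]), 'tau': array([ 3.92582238e-03, -6.12633276e+01, -2.58179945e+01,  6.94250409e-02,
        4.83396091e-02, -9.86840450e-05]), 'position': array([ 210.03826979, -588.40577558,  232.86092636]), 'orientation': array([-3.14046360e+00, -1.09490588e-04,  3.42806296e-01]), 'force': array([ 0.1257519 , -0.42315341, -0.04557876]), 'moment': array([0.05822688, 0.05884128, 0.00031657]), 'grip_force': 0.0, 'finger_gap': 95.2141380509615}
scene [[432.64246872   0.         274.73478747]
 [  0.         432.64246872 204.16849397]
 [  0.           0.           1.        ]] [[ 0.37004625  0.92875812 -0.0217743 ]
 [ 0.51559403 -0.22481304 -0.8268143 ]
 [-0.77280565  0.29473283 -0.56205337]] [-224.43766297 -130.66154674 1927.13550121]
top [[441.88345745   0.         279.82330398]
 [  0.         441.88345745 206.19986791]
 [  0.           0.           1.        ]] [[ 0.01810626 -0.99974429 -0.01354696]
 [-0.98328165 -0.01534948 -0.18144307]
 [ 0.18118873  0.01660573 -0.98330814]] [  31.98327125  551.00643513 1421.6692435 ]
```

View pics/scene0.png

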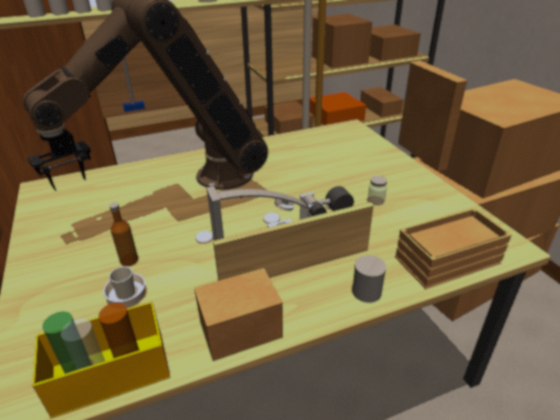

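View pics/top0.png

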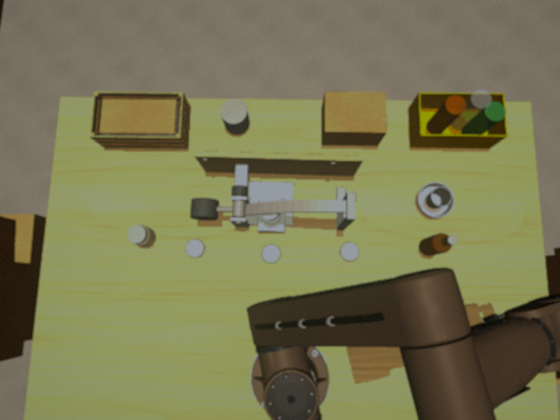

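The scene view shows the board, the lever rising left to the stop posts near (215,200), and the pivot near (308,205). In the top view, the pivot is at about (240,209), the crossbar at about (345,207), the cans at row 250 and the bottle at (440,242). I'll enlarge both.

```bash
python3 - <<'E'
import cv2
a=cv2.imread("pics/top0.png")[150:270,190:370];b=cv2.imread("pics/scene0.png")[165:265,195:375]
cv2.imwrite("pics/top0c.png",cv2.resize(a,None,fx=4.4,fy=4.4,interpolation=cv2.INTER_CUBIC))
cv2.imwrite("pics/scene0c.png",cv2.resize(b,None,fx=4.4,fy=4.4,interpolation=cv2.INTER_CUBIC))
E
```

```text
(no output)
```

View pics/top0c.png

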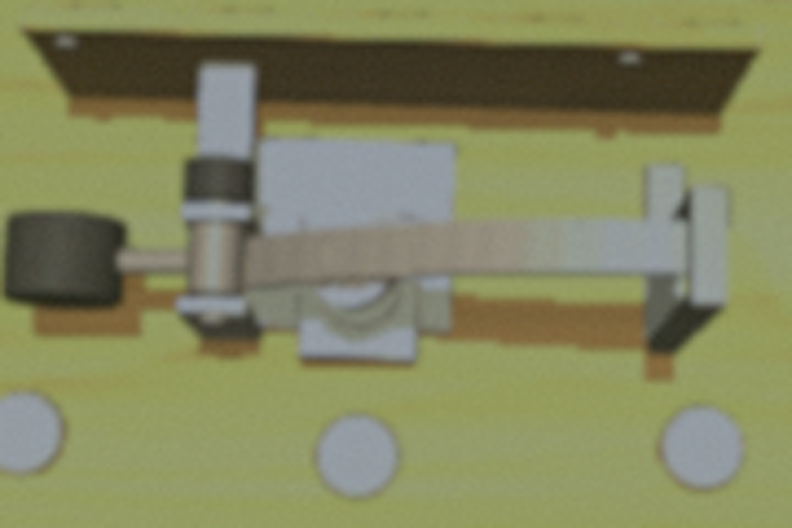

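View pics/scene0c.png

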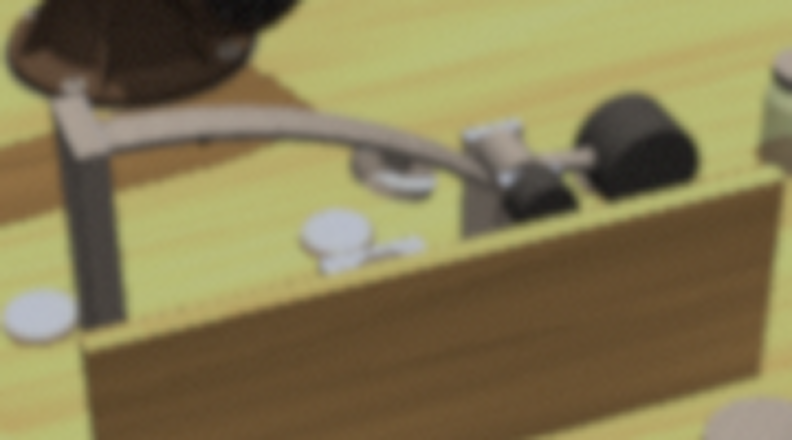

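The top crop shows the crossbar top with corners (690,186), (728,187), (724,304), (690,304). The cheek tops are at (215,210) and (213,303), the board's top edge runs (25,32)–(757,50), and its foot runs (70,97)–(720,117). In the scene crop, the bar top runs from about (72,88) to (90,150). I'll fit the crusher pose to these points.

```bash
cat > h.py <<'E'
import numpy as np
CAM={"scene":(np.array([[432.64246872,0,274.73478747],[0,432.64246872,204.16849397],[0,0,1]]),np.array([[0.37004625,0.92875812,-0.0217743],[0.51559403,-0.22481304,-0.8268143],[-0.77280565,0.29473283,-0.56205337]]),np.array([-224.43766297,-130.66154674,1927.13550121])),
"top":(np.array([[441.88345745,0,279.82330398],[0,441.88345745,206.19986791],[0,0,1]]),np.array([[0.01810626,-0.99974429,-0.01354696],[-0.98328165,-0.01534948,-0.18144307],[0.18118873,0.01660573,-0.98330814]]),np.array([31.98327125,551.00643513,1421.6692435]))}
def proj(n,X):
    K,R,t=CAM[n];c=K@(R@X+t);return c[:2]/c[2]
def ray(n,p,z):
    K,R,t=CAM[n];d=R.T@np.linalg.solve(K,[p[0],p[1],1]);o=-R.T@t;return o+d*(z-o[2])/d[2]
def W(P,q):
    x,y,a=P;c,s=np.cos(a),np.sin(a);return np.array([x+c*q[0]-s*q[1],y+s*q[0]+c*q[1],q[2]])
def lever(s,th):  # along distance s (mm) -> crusher frame point on top edge
    z=20-(s-180)**2/900; c,sn=np.cos(th),np.sin(th)
    return np.array([0,-(s*c-z*sn),130-s*sn*1.0+z*c]) if 0 else np.array([0,-(s*c+(-z)*sn*1.0*-1*-1) if 0 else -(s*c-z*sn),130-s*sn+z*c])
E
python3 - <<'E'
from h import *
# simplify lever(): th>0 tilts outer end down; x axis (c,-s), z axis (s,c)
t=open('h.py').read().split('def lever')[0]+'''def lever(s,th):  # top edge at s mm out, crusher frame; th>0 = outer end down
    z=20-(s-180)**2/900; c,sn=np.cos(th),np.sin(th)
    return np.array([0,-(s*c+z*sn),130-s*sn+z*c])
'''
open('h.py','w').write(t)
E
python3 - <<'E'
from h import *
from scipy.optimize import least_squares
obs=[("top",(690,186),(40,-323,252)),("top",(728,187),(40,-347,252)),("top",(724,304),(-40,-347,252)),("top",(690,304),(-40,-323,252)),
("top",(215,210),(34,0,145)),("top",(213,303),(-34,0,145)),("scene",(90,150),(40,-335,252)),("scene",(72,88),(-40,-335,252))]
def px(n,p): return np.array(p)/4.4+((190,150) if n=="top" else (195,165))
f=lambda P:np.concatenate([proj(n,W(P,q))-px(n,p) for n,p,q in obs])
r=least_squares(f,[500,80,0],loss='soft_l1',x_scale=[10,10,.1]);print(r.x,np.round(r.fun.reshape(-1,2),1))
for p,z in(((25,32),190),((757,50),190),((70,97),0),((720,117),0)):
    X=ray("top",px("top",p),z);print(X)
print("lever end mid/edges px",[ (proj("top",W(r.x,lever(s,-.35)+[d,0,0]))-(190,150))*4.4 for s in(355,240) for d in(-18,18)])
print([(proj("scene",W(r.x,lever(s,-.35)))-(195,165))*4.4 for s in(100,180,270,320)])
for n,p,z in(("can0",(195,248),14),("can1",(271,254),14),("can2",(349,252),14),("bottle",(447,240),230),("dish",(435,200),35)):print(n,ray("top",p,z))
for s in(150,270):
  for th in(-.35,.25):print(s,th,W(r.x,lever(s,th)))
E
```

```text
[ 5.24759661e+02  1.69403159e+02 -2.15272438e-02] [[ 0.  -0.2]
 [-0.2 -0.2]
 [ 0.4  0.7]
 [-0.3  0.4]
 [-0.1 -0.2]
 [-0.9  0.1]
 [ 0.2  0.4]
 [-1.8  1.5]]
[673.98095197 301.02745127 190.        ]
[ 668.15312254 -210.19270598  190.        ]
[677.43493914 303.50494443   0.        ]
[ 6.68595969e+02 -2.13088524e+02  2.27373675e-13]
lever end mid/edges px [array([709.66714463, 276.52689973]), array([710.23436772, 222.69501811]), array([528.18872824, 272.77514199]), array([529.66228499, 219.52192132])]
[array([402.65828312, 139.58986337]), array([311.04592347, 121.54718372]), array([195.36038528, 120.45187289]), array([125.62001401, 129.24234522])]
can0 [409.61626765 324.834488    14.        ]
can1 [393.85885058  68.50238138  14.        ]
can2 [ 404.98867961 -192.31699364   14.        ]
bottle [ 426.39828853 -442.26945327  230.        ]
dish [ 582.58920502 -479.50122419   35.        ]
150 -0.35 [521.86682002  35.04344924 199.28275266]
150 0.25 [521.53001593  19.40038472 111.29874212]
270 -0.35 [519.3813062  -80.39770459 232.91550785]
270 0.25 [519.06985168 -94.86339291  73.85896764]
```

>>> {"op": "carry_out", "data": {"deltas": [[0,0,-0.1,-0.04,0],[0,0,-0.2,-0.08,0],[0,0,-0.3,-0.12,0],[0,0,-0.4,-0.16,0],[0,0,-0.4,-0.2,0]], "grip_force": 20}}

```text
time_s: 0.6
position: [210.3, -589.2, 440.5]
orientation: [3.134, 0.007, 0.976]
force: [-0.0, 0.5, -0.6]
finger_gap: 60.4
grip_force: 0.0
```

```bash
cat >> h.py <<'E'
from scipy.spatial.transform import Rotation as Ro
def delta(s,goal,yaw):  # tool-axis shares from measured pose to goal (mm), turn share
    R=Ro.from_euler('xyz',s["orientation"]).as_matrix()
    d=R.T@(np.array(goal)-s["position"])/500
    return d,-((yaw-s["orientation"][2]+np.pi)%(2*np.pi)-np.pi)/np.pi
E
python3 - <<'E'
from bench import env
from h import *
s=env.sense();print(s["time_s"],s["position"],s["orientation"],delta(s,[520,-70,430],1.552))
print(env.camera("wrist")["hand_eye"])
E
```

```text
0.6 [ 210.33016123 -589.20074806  440.47854478] [3.13383973 0.00700927 0.97640475] (array([ 1.20725503, -0.06848828,  0.01196487]), np.float64(-0.18321765697559741))
[[ 1.29673252e-03 -9.71055215e-01 -2.38851602e-01  6.65667281e+01]
 [ 9.99998888e-01  1.43505886e-03 -4.05232007e-04 -9.61477448e-01]
 [ 7.36268761e-04 -2.38850811e-01  9.71055996e-01 -1.50174908e+02]
 [ 0.00000000e+00  0.00000000e+00  0.00000000e+00  1.00000000e+00]]
```

>>> {"op": "carry_out", "data": {"deltas": [[0.1,-0.006,0,-0.04,0],[0.2,-0.012,0,-0.08,0],[0.3,-0.018,0,-0.12,0],[0.4,-0.024,0,-0.16,0],[0.5,-0.03,0,-0.184,0]]}}

```text
time_s: 1.15
position: [339.0, -372.1, 432.3]
orientation: [-3.14, -0.002, 1.551]
force: [0.6, 0.4, -0.6]
finger_gap: 16.3
grip_force: 0.0
```

```bash
python3 - <<'E'
from bench import env
from h import *
s=env.sense();print(s["time_s"],s["position"],s["orientation"],s["qpos"],delta(s,[520,-70,430],1.552))
E
```

```text
1.15 [ 338.99392351 -372.14618702  432.27711282] [-3.14047330e+00 -1.63955377e-03  1.55089833e+00] [-9.63298581e-01  1.64817751e-01  1.52154644e+00  5.66616749e-05
  1.45721288e+00 -9.43407976e-01] (array([0.6113673 , 0.34992307, 0.00516492]), np.float64(-0.00035067364070746416))
```

>>> {"op": "carry_out", "data": {"deltas": [[0.08,0.05,0,0,0],[0.16,0.1,0,0,0],[0.24,0.14,0,0,0],[0.32,0.19,0,0,0],[0.4,0.23,0,0,0]]}}

```text
time_s: 1.65
position: [458.5, -174.8, 432.3]
orientation: [-3.14, -0.001, 1.546]
force: [0.7, -0.7, 0.4]
finger_gap: 0.6
grip_force: 0.0
```

>>> {"op": "carry_out", "data": {"deltas": [[0.07,0.04,0,0,0],[0.14,0.08,0,0,0],[0.2,0.12,0,0,0],[0.2,0.12,0,0,0],[0.2,0.12,0,0,0]]}}

```text
time_s: 2.15
position: [520.0, -77.5, 432.2]
orientation: [-3.139, -0.0, 1.549]
force: [-0.2, 0.4, 1.3]
finger_gap: 0.3
grip_force: 0.0
```

```bash
python3 - <<'E'
from bench import env
from h import *
import cv2
s=env.sense();print(s["time_s"],s["position"],s["orientation"],s["force"],s["finger_gap"],s["qpos"])
c=env.camera("wrist");print(repr(c["camera_matrix"]));cv2.imwrite("pics/wrist0.png",c["image"])
E
```

```text
2.15 [519.9696736  -77.50482183 432.19980469] [-3.13926210e+00 -2.87812503e-04  1.54902396e+00] [-0.20232132  0.41472699  1.29437763] 0.31299442705028924 [-2.73504503e-01  2.02493187e-01  1.47406305e+00 -3.03378594e-04
  1.46736521e+00 -2.51700792e-01]
array([[325.1922621 ,   0.        , 278.9838198 ],
       [  0.        , 325.1922621 , 206.66222296],
       [  0.        ,   0.        ,   1.        ]])
```

View pics/wrist0.png

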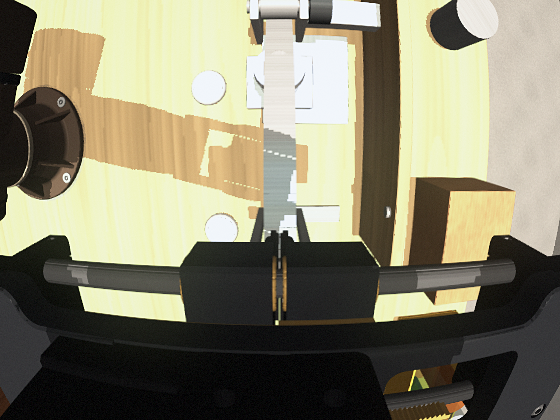

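The wrist view shows the lever strap running down the image. Its edges are at about columns 264–297 at row 130 and 265–294 at row 35, and it passes just under the closed fingers at about (280,235). I'll compare these with the fitted model.

```bash
cat >> h.py <<'E'
HE=np.array([[1.29673252e-03,-9.71055215e-01,-2.38851602e-01,66.5667281],[0.999998888,1.43505886e-03,-4.05232007e-04,-.961477448],[7.36268761e-04,-.238850811,.971055996,-150.174908],[0,0,0,1]])
def pwrist(X,pos,rpy):
    R=Ro.from_euler('xyz',rpy).as_matrix();q=np.linalg.inv(HE)@np.append(R.T@(X-pos),1)
    r=np.hypot(q[0],q[1]);a=np.arctan2(r,q[2])*325.19/r;return np.array([278.98+a*q[0],206.66+a*q[1]])
P=np.array([524.76,169.4,-.0185])
E
python3 - <<'E'
from h import *
import cv2
pos=np.array([519.97,-77.5,432.2]);rpy=[-3.13926,-.00029,1.54902]
im=cv2.imread("pics/wrist0.png");g=cv2.cvtColor(im,6).astype(int)
for s in(60,100,140,180,220,240):
    a,b=[pwrist(W(P,lever(s,-.35)+[d,0,0]),pos,rpy) for d in(-18,18)]
    r=int(round(a[1]));print(s,a.round(1),b.round(1), g[r,int(a[0])-7:int(a[0])+8], g[r,int(b[0])-7:int(b[0])+8])
for d in(-34,34):print("cheek",pwrist(W(P,[d,0,145]),pos,rpy))
for s,q in(("can1",[394,68.5,14]),("can2",[405,-192,14])):print(s,pwrist(np.array(q),pos,rpy))
for d in(-40,40):print("post",pwrist(W(P,[d,-335,240]),pos,rpy),pwrist(W(P,[d,-335,0]),pos,rpy))
for y in (100,0,-100):print("board",pwrist(W(P,[151,y,190]),pos,rpy),pwrist(W(P,[151,y,0]),pos,rpy))
E
```

```text
60 [266.5  35.7] [294.   35.7] [ 70  68  68  56 222 230 226 224 223 223 222 223 220 220 222] [223 223 222 222 224 224 228 228 179  58  69  68  69  67  66]
100 [265.8  56.8] [294.9  56.8] [245 244 244 245 244 246 241 228 232 233 232 233 234 233 233] [231 232 231 232 231 231 237 244 245 244 245 244 245 245 244]
140 [265.1  82.4] [295.7  82.4] [ 82 158 239 248 246 244 231 227 227 227 229 228 228 227 228] [229 228 229 228 228 227 235 247 247 248 231 152 111 183 246]
180 [264.6 112.5] [296.4 112.5] [239 239 240 244 190 149 231 238 237 236 236 237 236 237 237] [237 238 238 238 237 238 242 245 245 245 245 245 245 245 244]
220 [264.3 146.4] [296.9 146.4] [186 183 187 187 190 188 178 162 165 166 167 168 169 168 169] [170 168 167 169 167 168 172 188 191 194 195 192 191 191 187]
240 [264.2 164.4] [297.  164.4] [179 182 183 185 186 184 177 164 166 163 167 164 162 166 165] [167 166 167 164 167 170 185 190 194 194 192 193 191 191 191]
cheek [255.20061561   1.50909137]
cheek [305.10956595   1.43934798]
can1 [206.68461265  86.60492952]
can2 [219.55734079 229.48428013]
post [246.0020816  266.04402103] [258.88329091 212.70788298]
post [315.37785359 265.96238902] [301.99682471 212.65697557]
board [391.56215693 -64.04385323] [360.77102562 -13.51196655]
board [397.90216161  -3.16787135] [362.98652233  34.12202366]
board [401.33375173  68.89140598] [363.93376327  86.23875536]
```

>>> {"op": "carry_out", "data": {"deltas": [[-0.005,0,0.09,0,0],[-0.011,0,0.18,0,0],[-0.011,0,0.26,0,0],[-0.011,0,0.32,0,0],[-0.011,0,0.33,0,0]]}}

```text
time_s: 2.7
position: [518.1, -84.3, 265.4]
orientation: [-3.136, -0.001, 1.547]
force: [0.1, 0.2, 0.1]
finger_gap: 0.4
grip_force: 0.0
```

>>> {"op": "carry_out", "data": {"deltas": [[0,0,0.004,0,0],[0,0,0.008,0,0],[0,0,0.012,0,0],[0,0,0.016,0,0],[0,0,0.02,0,0]]}}

```text
time_s: 3.2
position: [520.1, -83.5, 258.9]
orientation: [3.141, 0.0, 1.549]
force: [-1.0, 0.4, -0.7]
finger_gap: 0.4
grip_force: 0.0
```

>>> {"op": "carry_out", "data": {"deltas": [[0,0,0.002,0,0],[0,0,0.004,0,0],[0,0,0.006,0,0],[0,0,0.008,0,0],[0,0,0.01,0,0]]}}

```text
time_s: 3.7
position: [520.0, -83.6, 253.7]
orientation: [3.141, 0.0, 1.549]
force: [-3.6, 1.0, 11.5]
finger_gap: 0.6
grip_force: 5.6
```

```bash
cat >> h.py <<'E'
def tcp(sc,th,w=10):  # TCP (along-distance Y outward from pivot, z) with tip centre over lever point sc; contact s
    Y=-lever(sc,th)[1]; ss=np.arange(sc-25,sc+25,.5); L=np.array([lever(k,th) for k in ss])
    m=np.abs(-L[:,1]-Y)<=w; i=np.argmax(np.where(m,L[:,2],-1)); return Y,L[i,2]+19,ss[i]
E
python3 - <<'E'
from h import *
for th in np.arange(-.35,.26,.05):
    Y,z,s=tcp(273,th);print(round(th,2),"y %.1f z %.1f s %.0f slope %.2f"%(169.4-Y,z,s,-th-2*(s-180)/900))
E
```

```text
-0.35 y -83.5 z 253.7 s 282 slope 0.12
-0.3 y -88.3 z 240.4 s 282 slope 0.07
-0.25 y -92.5 z 227.0 s 282 slope 0.02
-0.2 y -96.1 z 213.4 s 271 slope -0.00
-0.15 y -99.0 z 200.5 s 264 slope -0.04
-0.1 y -101.2 z 187.5 s 264 slope -0.09
-0.05 y -102.7 z 174.4 s 264 slope -0.14
-0.0 y -103.6 z 161.3 s 263 slope -0.18
0.05 y -103.8 z 148.2 s 263 slope -0.23
0.1 y -103.3 z 135.0 s 263 slope -0.28
0.15 y -102.1 z 121.9 s 263 slope -0.33
0.2 y -100.2 z 109.0 s 262 slope -0.38
0.25 y -97.7 z 96.1 s 262 slope -0.43
```

>>> {"op": "carry_out", "data": {"deltas": [[0,0,0.004,0,0],[0,0,0.008,0,0],[0,0,0.012,0,0],[0,0,0.016,0,0],[0,0,0.02,0,0]]}}

```text
time_s: 4.2
position: [520.6, -85.2, 245.5]
orientation: [3.138, 0.004, 1.55]
force: [-4.7, -8.7, 19.5]
finger_gap: 0.4
grip_force: 8.9
```

>>> {"op": "carry_out", "data": {"deltas": [[0,0,0,0,0],[0,0,0,0,0]]}}

```text
time_s: 4.4
position: [520.7, -85.1, 245.2]
orientation: [3.138, 0.004, 1.549]
force: [-2.5, -8.7, 13.7]
finger_gap: 0.6
grip_force: 6.6
```

>>> {"op": "carry_out", "data": {"deltas": [[-0.004,0,0.005,0,0],[-0.007,0,0.01,0,0],[-0.01,0,0.015,0,0],[-0.013,0,0.02,0,0],[-0.015,0,0.025,0,0]]}}

```text
time_s: 4.9
position: [520.5, -90.1, 232.3]
orientation: [3.138, -0.001, 1.549]
force: [0.7, 11.1, 13.8]
finger_gap: 0.4
grip_force: 7.3
```

>>> {"op": "carry_out", "data": {"deltas": [[-0.0015,0,0.006,0,0],[-0.003,0,0.012,0,0],[-0.0045,0,0.018,0,0],[-0.006,0,0.024,0,0],[-0.0075,0,0.03,0,0]]}}

```text
time_s: 5.4
position: [520.4, -94.1, 217.4]
orientation: [3.138, -0.001, 1.549]
force: [-1.5, 6.9, 16.3]
finger_gap: 0.5
grip_force: 8.1
```

>>> {"op": "carry_out", "data": {"deltas": [[-0.001,0,0.006,0,0],[-0.002,0,0.012,0,0],[-0.003,0,0.018,0,0],[-0.004,0,0.024,0,0],[-0.005,0,0.03,0,0]]}}

```text
time_s: 5.9
position: [520.4, -97.4, 202.7]
orientation: [3.138, 0.001, 1.549]
force: [-2.6, -0.1, 19.1]
finger_gap: 0.6
grip_force: 9.4
```

>>> {"op": "carry_out", "data": {"deltas": [[-0.001,0,0,0,0],[-0.001,0,0,0,0],[-0.001,0,0,0,0],[-0.001,0,0,0,0]]}}

```text
time_s: 6.3
position: [520.4, -97.7, 202.1]
orientation: [3.139, 0.0, 1.549]
force: [-0.3, 3.1, 10.9]
finger_gap: 0.3
grip_force: 5.4
```

>>> {"op": "carry_out", "data": {"deltas": [[-0.001,0,0.006,0,0],[-0.002,0,0.012,0,0],[-0.003,0,0.018,0,0],[-0.004,0,0.024,0,0],[-0.005,0,0.03,0,0]]}}

```text
time_s: 6.8
position: [520.4, -100.2, 187.6]
orientation: [3.138, 0.0, 1.549]
force: [-1.7, 3.3, 17.8]
finger_gap: 0.4
grip_force: 9.0
```

>>> {"op": "carry_out", "data": {"deltas": [[-0.0005,0,0.006,0,0],[-0.001,0,0.012,0,0],[-0.0015,0,0.018,0,0],[-0.002,0,0.024,0,0],[-0.003,0,0.03,0,0]]}}

```text
time_s: 7.3
position: [520.4, -102.0, 172.6]
orientation: [3.138, 0.001, 1.549]
force: [-2.3, 1.0, 18.4]
finger_gap: 0.3
grip_force: 9.0
```

>>> {"op": "carry_out", "data": {"deltas": [[0,0,0.006,0,0],[-0.001,0,0.012,0,0],[-0.001,0,0.018,0,0],[-0.001,0,0.024,0,0],[-0.001,0,0.03,0,0]]}}

```text
time_s: 7.8
position: [520.4, -102.9, 157.6]
orientation: [3.138, 0.002, 1.549]
force: [-3.4, -2.1, 18.2]
finger_gap: 0.5
grip_force: 9.3
```

>>> {"op": "carry_out", "data": {"deltas": [[0,0,0,0,0],[0,0,0,0,0],[0,0,0,0,0],[0,0,0,0,0]]}}

```text
time_s: 8.2
position: [520.4, -102.9, 157.1]
orientation: [3.139, 0.001, 1.549]
force: [-1.0, -2.5, 10.8]
finger_gap: 0.4
grip_force: 5.6
```

>>> {"op": "carry_out", "data": {"deltas": [[0,0,0.006,0,0],[-0.001,0,0.012,0,0],[-0.001,0,0.018,0,0],[-0.001,0,0.024,0,0],[-0.001,0,0.03,0,0]]}}

```text
time_s: 8.7
position: [520.4, -103.2, 142.5]
orientation: [3.138, 0.001, 1.549]
force: [-2.8, -0.3, 18.6]
finger_gap: 0.7
grip_force: 9.6
```

>>> {"op": "carry_out", "data": {"deltas": [[0,0,0.006,0,0],[0,0,0.012,0,0],[0.001,0,0.018,0,0],[0.001,0,0.024,0,0],[0.002,0,0.03,0,0]]}}

```text
time_s: 9.2
position: [520.4, -102.3, 127.4]
orientation: [3.139, 0.001, 1.549]
force: [-2.8, -3.6, 17.8]
finger_gap: 0.1
grip_force: 9.7
```

>>> {"op": "carry_out", "data": {"deltas": [[0.001,0,0.006,0,0],[0.0015,0,0.012,0,0],[0.002,0,0.018,0,0],[0.003,0,0.024,0,0],[0.004,0,0.03,0,0]]}}

```text
time_s: 9.7
position: [520.5, -100.6, 112.4]
orientation: [3.139, 0.002, 1.549]
force: [-3.9, -4.5, 18.4]
finger_gap: 0.7
grip_force: 9.4
```

>>> {"op": "carry_out", "data": {"deltas": [[0.001,0,0.005,0,0],[0.0015,0,0.009,0,0],[0.002,0,0.012,0,0],[0.003,0,0.015,0,0],[0.003,0,0.018,0,0]]}}

```text
time_s: 10.2
position: [520.5, -99.1, 103.1]
orientation: [3.139, 0.002, 1.549]
force: [-2.5, -3.4, 12.9]
finger_gap: 0.1
grip_force: 7.3
```

>>> {"op": "carry_out", "data": {"deltas": [[0,0,0,0,0],[0,0,0,0,0],[0,0,0,0,0]]}}

```text
time_s: 10.5
position: [520.4, -99.1, 102.8]
orientation: [3.139, 0.001, 1.549]
force: [0.1, -3.9, 8.8]
finger_gap: 0.3
grip_force: 6.0
```

>>> {"op": "carry_out", "data": {"deltas": [[0.0005,0,0.003,0,0],[0.001,0,0.006,0,0],[0.0015,0,0.009,0,0],[0.002,0,0.012,0,0],[0.002,0,0.014,0,0]]}}

```text
time_s: 11.0
position: [520.5, -98.0, 96.2]
orientation: [3.139, 0.001, 1.549]
force: [-3.9, -2.3, 24.7]
finger_gap: 0.4
grip_force: 11.2
```

>>> {"op": "carry_out", "data": {"deltas": [[0,0,0.001,0,0],[0,0,0.002,0,0],[0,0,0.002,0,0]]}}

```text
time_s: 11.3
position: [520.6, -98.0, 96.1]
orientation: [3.138, 0.002, 1.549]
force: [-4.7, -2.1, 26.8]
finger_gap: 0.5
grip_force: 12.4
```

>>> {"op": "carry_out", "data": {"deltas": [[0,0,-0.001,0,0],[0,0,-0.002,0,0],[0,0,-0.002,0,0],[0,0,-0.002,0,0],[0,0,-0.002,0,0]]}}

```text
time_s: 11.8
position: [520.5, -98.0, 96.3]
orientation: [3.139, 0.001, 1.549]
force: [-2.2, -2.9, 15.0]
finger_gap: 0.6
grip_force: 8.8
```

>>> {"op": "carry_out", "data": {"deltas": [[0,0,0,0,0],[0,0,0,0,0],[0,0,0,0,0],[0,0,0,0,0],[0,0,0,0,0]]}}

```text
time_s: 12.3
position: [520.5, -98.0, 96.3]
orientation: [3.139, 0.001, 1.549]
force: [-3.2, -2.7, 15.8]
finger_gap: 0.6
grip_force: 8.8
```

```bash
cat > plan.py <<'E'
import sys
from h import *
def plan(th0,s0,Ts=1.,Fn=3.9,n=70,s1=146,th1=-.25,start=True,extra=0):
    th,s=th0,s0; k=(s0-s1)/(th0-th1) if th0>th1 else 0; rows=[]; Y0,z0,_=tcp(s,th); t=0
    while th>-.35 and len(rows)<n:
        for j in range(10):
            c=tcp(s,th)[2]; T=Ts*np.interp(th,[-.35,0,.25],[2.9,2.8,2.5]); w=(T-Fn*c/1000)/17
            th-=w*.01
            if s>s1: s=max(s1,s0-k*(th0-th))
        Y,z,c=tcp(s,max(th,-.35)); rows.append((th,s,c,Y,z))
    p=np.array([[Y0,z0]]+[r[3:] for r in rows])
    for i in range(0,len(rows),5):
        q=p[i+1:i+6]-p[i]
        print("%2d th %.3f s %.0f c %.0f y %.1f z %.1f w %.3f"%(i,rows[min(i+4,len(rows)-1)][0],*rows[min(i+4,len(rows)-1)][1:3],169.4-p[min(i+5,len(p)-1)][0],p[min(i+5,len(p)-1)][1],0),[[round(-a/500,4),round(-b/500,4)] for a,b in q])
if __name__=="__main__": plan(*[float(a) for a in sys.argv[1:]])
E
python3 plan.py .25 273
```

```text
0 th 0.205 s 262 c 251 y -89.3 z 111.9 w 0.000 [[np.float64(0.0031), np.float64(-0.0063)], [np.float64(0.0063), np.float64(-0.0127)], [np.float64(0.0097), np.float64(-0.019)], [np.float64(0.0132), np.float64(-0.0253)], [np.float64(0.0168), np.float64(-0.0316)]]
 5 th 0.157 s 249 c 239 y -79.3 z 127.3 w 0.000 [[np.float64(0.0037), np.float64(-0.0063)], [np.float64(0.0076), np.float64(-0.0122)], [np.float64(0.0116), np.float64(-0.0184)], [np.float64(0.0157), np.float64(-0.0247)], [np.float64(0.02), np.float64(-0.0308)]]
10 th 0.107 s 237 c 227 y -67.6 z 142.4 w 0.000 [[np.float64(0.0044), np.float64(-0.0061)], [np.float64(0.009), np.float64(-0.0122)], [np.float64(0.0137), np.float64(-0.0183)], [np.float64(0.0185), np.float64(-0.0242)], [np.float64(0.0235), np.float64(-0.0302)]]
15 th 0.052 s 223 c 213 y -54.0 z 156.7 w 0.000 [[np.float64(0.0051), np.float64(-0.0059)], [np.float64(0.0104), np.float64(-0.0117)], [np.float64(0.0158), np.float64(-0.0174)], [np.float64(0.0214), np.float64(-0.023)], [np.float64(0.0271), np.float64(-0.0285)]]
20 th -0.006 s 208 c 199 y -38.5 z 169.8 w 0.000 [
[... 1009 characters left out ...]
 th -0.255 s 146 c 156 y 32.8 z 207.2 w 0.000 [[np.float64(0.0077), np.float64(-0.0028)], [np.float64(0.0154), np.float64(-0.0053)], [np.float64(0.0232), np.float64(-0.0077)], [np.float64(0.031), np.float64(-0.0098)], [np.float64(0.0365), np.float64(-0.0128)]]
45 th -0.322 s 146 c 156 y 36.8 z 216.9 w 0.000 [[np.float64(0.0015), np.float64(-0.0039)], [np.float64(0.003), np.float64(-0.0078)], [np.float64(0.0046), np.float64(-0.0116)], [np.float64(0.0063), np.float64(-0.0155)], [np.float64(0.0079), np.float64(-0.0193)]]
50 th -0.362 s 146 c 156 y 38.7 z 220.9 w 0.000 [[np.float64(0.0017), np.float64(-0.0038)], [np.float64(0.0035), np.float64(-0.0076)], [np.float64(0.0037), np.float64(-0.008)]]
```

>>> {"op": "carry_out", "data": {"deltas": [[0,0,0,0,0],[0,0,0,0,0]]}}

```text
time_s: 12.5
position: [520.5, -98.0, 96.3]
orientation: [3.139, 0.001, 1.549]
force: [-1.5, -4.1, 16.4]
finger_gap: 0.6
grip_force: 8.8
```

>>> {"op": "carry_out", "data": {"deltas": [[0.0031,0,-0.0083,0,0],[0.0063,0,-0.0147,0,0],[0.0097,0,-0.021,0,0]]}}

```text
time_s: 12.8
position: [520.3, -93.0, 105.9]
orientation: [3.14, 0.001, 1.549]
force: [0.9, -5.9, 3.3]
finger_gap: 0.4
grip_force: 2.6
```

```bash
sed -i 's/round(-a\/500,4),round(-b\/500,4)/round(float(-a)\/500,4),round(float(-b)\/500,4)/' plan.py; python3 plan.py .223 267 1.06 3.5 | head -4
```

```text
0 th 0.169 s 253 c 243 y -82.5 z 123.5 w 0.000 [[0.0041, -0.0074], [0.0083, -0.0147], [0.0128, -0.022], [0.0174, -0.0289], [0.0221, -0.0361]]
 5 th 0.111 s 238 c 228 y -69.3 z 141.0 w 0.000 [[0.0049, -0.0071], [0.01, -0.0142], [0.0153, -0.0212], [0.0208, -0.0281], [0.0264, -0.035]]
10 th 0.050 s 223 c 213 y -53.8 z 157.3 w 0.000 [[0.0058, -0.0067], [0.0118, -0.0134], [0.018, -0.0199], [0.0244, -0.0263], [0.0309, -0.0326]]
15 th -0.016 s 206 c 196 y -36.1 z 171.8 w 0.000 [[0.0067, -0.0061], [0.0136, -0.0121], [0.0207, -0.018], [0.028, -0.0236], [0.0354, -0.0291]]
```

>>> {"op": "carry_out", "data": {"deltas": [[0.0041,0,-0.0074,0,0],[0.0083,0,-0.0147,0,0],[0.0128,0,-0.022,0,0]]}}

```text
time_s: 13.1
position: [520.0, -86.1, 116.8]
orientation: [3.141, 0.0, 1.549]
force: [0.5, -5.2, 2.6]
finger_gap: 0.4
grip_force: 2.1
```

```bash
cat > st.py <<'E'
import sys
from h import *
from scipy.optimize import fsolve
from plan import plan
y,z,fy,fz,Ts,Fn=[float(a) for a in sys.argv[1:]]
s,th=fsolve(lambda v:(tcp(v[0],v[1])[0]-(169.4-y),tcp(v[0],v[1])[1]-z),[150+.9*(-y+40),(160-z)/250])
c=tcp(s,th)[2];a=th+2*(c-180)/900
print("th %.3f s %.1f c %.0f N %.1f t %.1f"%(th,s,c,fz*np.cos(a)-fy*np.sin(a),-fy*np.cos(a)-fz*np.sin(a)))
plan(th,s,Ts,Fn)
E
python3 st.py -86.1 116.8 -5.2 2.6 1.12 3.4|head -5
```

```text
th 0.191 s 257.7 c 247 N 4.2 t 4.0
 0 th 0.129 s 242 c 232 y -72.6 z 136.0 w 0.000 [[0.005, -0.0076], [0.0102, -0.0154], [0.0156, -0.0231], [0.0212, -0.0308], [0.027, -0.0384]]
 5 th 0.063 s 225 c 215 y -56.6 z 154.0 w 0.000 [[0.006, -0.0075], [0.0122, -0.0148], [0.0186, -0.022], [0.0253, -0.0291], [0.0321, -0.036]]
10 th -0.007 s 207 c 198 y -37.9 z 170.1 w 0.000 [[0.007, -0.0068], [0.0143, -0.0134], [0.0218, -0.0199], [0.0294, -0.0261], [0.0373, -0.0322]]
15 th -0.080 s 189 c 199 y -17.4 z 184.5 w 0.000 [[0.008, -0.0059], [0.0162, -0.0115], [0.0244, -0.0173], [0.0326, -0.0231], [0.041, -0.0287]]
```

>>> {"op": "carry_out", "data": {"deltas": [[0.005,0,-0.0076,0,0],[0.0102,0,-0.0154,0,0],[0.0156,0,-0.0231,0,0]]}}

```text
time_s: 13.4
position: [520.0, -78.0, 128.3]
orientation: [-3.142, 0.0, 1.549]
force: [-0.1, -4.2, 3.4]
finger_gap: 0.2
grip_force: 2.1
```

```bash
python3 st.py -78.0 128.3 -4.2 3.4 1.15 3.4|head -4
```

```text
th 0.155 s 248.1 c 238 N 4.4 t 3.1
 0 th 0.088 s 231 c 221 y -62.5 z 147.5 w 0.000 [[0.0058, -0.0079], [0.0118, -0.0157], [0.018, -0.0234], [0.0244, -0.031], [0.0311, -0.0385]]
 5 th 0.017 s 213 c 203 y -44.2 z 164.9 w 0.000 [[0.0069, -0.0073], [0.014, -0.0144], [0.0213, -0.0214], [0.0288, -0.0282], [0.0366, -0.0348]]
10 th -0.058 s 194 c 204 y -23.5 z 180.1 w 0.000 [[0.008, -0.0064], [0.0161, -0.0126], [0.0245, -0.0185], [0.0329, -0.0244], [0.0413, -0.0304]]
```

>>> {"op": "carry_out", "data": {"deltas": [[0.0058,0,-0.0079,0,0],[0.0118,0,-0.0157,0,0],[0.018,0,-0.0234,0,0]]}}

```text
time_s: 13.7
position: [520.1, -68.8, 139.9]
orientation: [-3.141, -0.0, 1.549]
force: [0.5, -2.0, 2.0]
finger_gap: 0.6
grip_force: 1.0
```

```bash
python3 st.py -68.8 139.9 -2 2 1.1 3.8|head -4
```

```text
th 0.116 s 237.9 c 228 N 2.4 t 1.5
 0 th 0.054 s 222 c 212 y -53.4 z 156.5 w 0.000 [[0.0058, -0.0068], [0.0117, -0.0136], [0.0179, -0.0202], [0.0242, -0.0267], [0.0307, -0.0331]]
 5 th -0.013 s 205 c 196 y -35.7 z 171.3 w 0.000 [[0.0067, -0.0063], [0.0136, -0.0124], [0.0207, -0.0183], [0.028, -0.0241], [0.0354, -0.0297]]
10 th -0.082 s 188 c 198 y -16.5 z 184.8 w 0.000 [[0.0076, -0.0054], [0.0153, -0.0108], [0.0229, -0.0163], [0.0307, -0.0217], [0.0385, -0.027]]
```

>>> {"op": "carry_out", "data": {"deltas": [[0.0058,0,-0.0068,0,0],[0.0117,0,-0.0136,0,0],[0.0179,0,-0.0202,0,0]]}}

```text
time_s: 14.0
position: [520.5, -60.1, 150.1]
orientation: [3.141, 0.0, 1.549]
force: [0.3, -3.2, 3.5]
finger_gap: 0.1
grip_force: 1.8
```

>>> {"op": "carry_out", "data": {"deltas": [[0.0063,0,-0.0065,0,0],[0.0128,0,-0.0129,0,0],[0.0195,0,-0.0192,0,0]]}}

```text
time_s: 14.3
position: [520.6, -50.2, 159.6]
orientation: [-3.142, -0.0, 1.549]
force: [-0.1, -2.4, 3.0]
finger_gap: 0.3
grip_force: 1.5
```

```bash
python3 - <<'E'
from bench import env
import subprocess
s=env.sense();p,f=s["position"],s["force"];print(p,f)
print(subprocess.run(["python3","st.py"]+[str(v) for v in(p[1],p[2],f[1],f[2],1.1,3.8)],capture_output=True,text=True).stdout)
E
```

```text
[520.61200961 -50.24017322 159.63701976] [-0.10734449 -2.38446436  2.97254116]
th 0.040 s 219.1 c 209 N 3.2 t 2.1
 0 th -0.027 s 202 c 193 y -32.0 z 174.1 w 0.000 [[0.0069, -0.0061], [0.014, -0.0121], [0.0213, -0.0179], [0.0288, -0.0235], [0.0364, -0.0289]]
 5 th -0.096 s 185 c 195 y -12.5 z 187.4 w 0.000 [[0.0077, -0.0054], [0.0154, -0.0109], [0.0232, -0.0163], [0.031, -0.0216], [0.039, -0.0266]]
10 th -0.167 s 167 c 177 y 8.2 z 198.2 w 0.000 [[0.0081, -0.0048], [0.0163, -0.0093], [0.0246, -0.0137], [0.033, -0.0177], [0.0415, -0.0215]]
15 th -0.241 s 148 c 158 y 29.9 z 205.7 w 0.000 [[0.0086, -0.0036], [0.0172, -0.0068], [0.0259, -0.0099], [0.0346, -0.0126], [0.0435, -0.0151]]
20 th -0.317 s 146 c 156 y 36.5 z 216.2 w 0.000 [[0.0059, -0.0034], [0.0076, -0.0078], [0.0094, -0.0122], [0.0112, -0.0166], [0.0131, -0.0209]]
25 th -0.362 s 146 c 156 y 38.7 z 220.9 w 0.000 [[0.002, -0.0043], [0.004, -0.0086], [0.0044, -0.0094]]
```

>>> {"op": "carry_out", "data": {"deltas": [[0.0069,0,-0.006,0,0],[0.014,0,-0.0119,0,0],[0.0213,0,-0.0176,0,0]]}}

```text
time_s: 14.6
position: [520.9, -39.6, 168.4]
orientation: [3.142, 0.0, 1.549]
force: [-0.7, -2.0, 4.0]
finger_gap: 0.4
grip_force: 1.6
```

```bash
cat > go.py <<'E'
import sys,subprocess
from bench import env
s=env.sense();p,f=s["position"],s["force"]
print(subprocess.run(["python3","st.py"]+[str(v) for v in(p[1],p[2],f[1],f[2],*sys.argv[1:])],capture_output=True,text=True).stdout)
E
python3 go.py 1.08 3.8
```

```text
th 0.001 s 209.0 c 199 N 4.1 t 1.9
 0 th -0.066 s 192 c 202 y -21.0 z 181.8 w 0.000 [[0.0073, -0.0055], [0.0147, -0.0108], [0.0221, -0.016], [0.0296, -0.0214], [0.0372, -0.0267]]
 5 th -0.134 s 175 c 185 y -1.4 z 193.6 w 0.000 [[0.0076, -0.0052], [0.0154, -0.0101], [0.0233, -0.0148], [0.0312, -0.0193], [0.0393, -0.0236]]
10 th -0.205 s 157 c 167 y 19.4 z 202.5 w 0.000 [[0.0081, -0.004], [0.0164, -0.0079], [0.0247, -0.0114], [0.0331, -0.0147], [0.0415, -0.0178]]
15 th -0.278 s 146 c 156 y 34.2 z 210.7 w 0.000 [[0.0085, -0.0028], [0.0171, -0.0053], [0.0257, -0.0076], [0.0278, -0.0121], [0.0295, -0.0164]]
20 th -0.353 s 146 c 156 y 38.7 z 220.9 w 0.000 [[0.0018, -0.0043], [0.0036, -0.0085], [0.0054, -0.0128], [0.0074, -0.017], [0.009, -0.0204]]
```

>>> {"op": "carry_out", "data": {"deltas": [[0.0073,0,-0.0055,0,0],[0.0147,0,-0.0108,0,0],[0.0221,0,-0.016,0,0]]}}

```text
time_s: 14.9
position: [521.1, -28.6, 176.4]
orientation: [3.141, 0.0, 1.549]
force: [-0.1, -2.6, 3.7]
finger_gap: 0.9
grip_force: 1.9
```

```bash
python3 go.py 1.08 3.8
```

```text
th -0.039 s 198.9 c 198 N 3.7 t 2.6
 0 th -0.107 s 182 c 192 y -9.4 z 189.2 w 0.000 [[0.0075, -0.0053], [0.015, -0.0107], [0.0227, -0.0158], [0.0304, -0.0208], [0.0383, -0.0255]]
 5 th -0.177 s 164 c 174 y 11.0 z 199.3 w 0.000 [[0.008, -0.0045], [0.016, -0.0088], [0.0242, -0.0128], [0.0324, -0.0166], [0.0407, -0.0202]]
10 th -0.249 s 146 c 156 y 32.2 z 206.3 w 0.000 [[0.0084, -0.0033], [0.0168, -0.0064], [0.0254, -0.0092], [0.0339, -0.0117], [0.0425, -0.014]]
15 th -0.323 s 146 c 156 y 36.9 z 217.0 w 0.000 [[0.0022, -0.0044], [0.0039, -0.0088], [0.0056, -0.013], [0.0074, -0.0173], [0.0093, -0.0215]]
20 th -0.353 s 146 c 156 y 38.7 z 220.9 w 0.000 [[0.0019, -0.0042], [0.0036, -0.0077]]
```

>>> {"op": "carry_out", "data": {"deltas": [[0.0075,0,-0.0053,0,0],[0.015,0,-0.0106,0,0],[0.0227,0,-0.0157,0,0]]}}

```text
time_s: 15.2
position: [521.3, -17.2, 184.3]
orientation: [3.142, 0.0, 1.549]
force: [0.4, -3.5, 4.3]
finger_gap: 0.5
grip_force: 1.7
```

```bash
python3 go.py 1.08 3.8
```

```text
th -0.079 s 188.8 c 199 N 4.2 t 3.7
 0 th -0.148 s 172 c 182 y 2.6 z 195.5 w 0.000 [[0.0077, -0.0049], [0.0156, -0.0097], [0.0235, -0.0142], [0.0315, -0.0185], [0.0397, -0.0225]]
 5 th -0.219 s 154 c 164 y 23.5 z 203.8 w 0.000 [[0.0082, -0.0038], [0.0165, -0.0074], [0.0249, -0.0107], [0.0333, -0.0138], [0.0418, -0.0166]]
10 th -0.293 s 146 c 156 y 35.0 z 212.7 w 0.000 [[0.0085, -0.0025], [0.0171, -0.0048], [0.0195, -0.0092], [0.0212, -0.0135], [0.023, -0.0178]]
15 th -0.352 s 146 c 156 y 38.7 z 220.9 w 0.000 [[0.0018, -0.0043], [0.0037, -0.0085], [0.0056, -0.0127], [0.0073, -0.0163]]
```

>>> {"op": "carry_out", "data": {"deltas": [[0.0077,0,-0.0049,0,0],[0.0156,0,-0.0098,0,0],[0.0235,0,-0.0144,0,0]]}}

```text
time_s: 15.5
position: [521.6, -5.4, 191.5]
orientation: [3.142, 0.0, 1.549]
force: [-0.4, -1.7, 3.7]
finger_gap: 0.5
grip_force: 2.0
```

```bash
python3 go.py 1.09 3.8
```

```text
th -0.121 s 178.5 c 189 N 3.6 t 2.1
 0 th -0.192 s 161 c 171 y 15.4 z 201.0 w 0.000 [[0.0082, -0.0043], [0.0164, -0.0084], [0.0248, -0.0123], [0.0332, -0.0159], [0.0417, -0.0192]]
 5 th -0.265 s 146 c 156 y 33.4 z 208.8 w 0.000 [[0.0086, -0.0031], [0.0172, -0.0059], [0.0259, -0.0084], [0.0344, -0.0107], [0.036, -0.0154]]
10 th -0.340 s 146 c 156 y 38.0 z 219.5 w 0.000 [[0.0017, -0.0044], [0.0035, -0.0087], [0.0053, -0.013], [0.0072, -0.0173], [0.0092, -0.0215]]
15 th -0.356 s 146 c 156 y 38.7 z 220.9 w 0.000 [[0.0013, -0.0027]]
```

>>> {"op": "carry_out", "data": {"deltas": [[0.0081,0,-0.0043,0,0],[0.0163,0,-0.0083,0,0],[0.0246,0,-0.0122,0,0]]}}

```text
time_s: 15.8
position: [521.8, 7.0, 197.4]
orientation: [-3.141, -0.0, 1.549]
force: [0.2, -1.5, 3.9]
finger_gap: -0.0
grip_force: 1.5
```

```bash
python3 go.py 1.08 3.8
```

```text
th -0.162 s 167.9 c 178 N 3.6 t 2.1
 0 th -0.234 s 150 c 160 y 27.9 z 205.1 w 0.000 [[0.0082, -0.0036], [0.0166, -0.0069], [0.0249, -0.01], [0.0334, -0.0128], [0.0419, -0.0153]]
 5 th -0.308 s 146 c 156 y 35.9 z 214.9 w 0.000 [[0.0085, -0.0023], [0.0108, -0.0067], [0.0125, -0.011], [0.0143, -0.0153], [0.0161, -0.0196]]
10 th -0.352 s 146 c 156 y 38.7 z 220.9 w 0.000 [[0.0019, -0.0042], [0.0038, -0.0085], [0.0055, -0.012]]
```

>>> {"op": "carry_out", "data": {"deltas": [[0.0082,0,-0.0036,0,0],[0.0166,0,-0.0069,0,0],[0.0249,0,-0.01,0,0]]}}

```text
time_s: 16.1
position: [522.2, 19.3, 202.5]
orientation: [3.142, 0.0, 1.549]
force: [-0.3, -1.6, 5.1]
finger_gap: 0.5
grip_force: 1.8
```

```bash
python3 go.py 1.08 3.8; python3 - <<'E'
# smooth slow-down of the slide: s 157->146 with decaying rate, th rate .147/s
from h import *
th,s=-.206,157.;p=tcp(s,th);out=[]
for ds in(3.2,2.6,2,1.4,.9,.5,.2,0,0):
    s-=ds;th-=.0147;q=tcp(s,max(th,-.35));out.append((round(th,3),s,round((p[0]-q[0])/500,4),round((p[1]-q[1])/500,4)));p=q
print(*out,sep="\n")
E
```

```text
th -0.205 s 157.3 c 167 N 4.6 t 2.8
 0 th -0.278 s 146 c 156 y 34.2 z 210.6 w 0.000 [[0.0085, -0.0028], [0.0171, -0.0053], [0.0257, -0.0076], [0.028, -0.012], [0.0296, -0.0163]]
 5 th -0.353 s 146 c 156 y 38.7 z 220.9 w 0.000 [[0.0018, -0.0043], [0.0036, -0.0085], [0.0054, -0.0128], [0.0074, -0.017], [0.009, -0.0205]]

(-0.221, 153.8, np.float64(0.0077), np.float64(-0.0031))
(-0.235, 151.20000000000002, np.float64(0.0066), np.float64(-0.0032))
(-0.25, 149.20000000000002, np.float64(0.0054), np.float64(-0.0033))
(-0.265, 147.8, np.float64(0.0043), np.float64(-0.0038))
(-0.279, 146.9, np.float64(0.0034), np.float64(-0.0037))
(-0.294, 146.4, np.float64(0.0027), np.float64(-0.0039))
(-0.309, 146.20000000000002, np.float64(0.0022), np.float64(-0.0041))
(-0.324, 146.20000000000002, np.float64(0.0019), np.float64(-0.0042))
(-0.338, 146.20000000000002, np.float64(0.0019), np.float64(-0.0042))
```

>>> {"op": "carry_out", "data": {"deltas": [[0.0077,0,-0.0032,0,0],[0.0143,0,-0.0065,0,0],[0.0197,0,-0.0099,0,0]]}}

```text
time_s: 16.4
position: [522.3, 29.2, 207.3]
orientation: [-3.141, -0.0, 1.549]
force: [0.1, -0.5, 3.4]
finger_gap: 0.4
grip_force: 1.4
```

```bash
python3 go.py 1.08 3.8
```

```text
th -0.250 s 149.5 c 160 N 3.1 t 1.5
 0 th -0.324 s 146 c 156 y 36.9 z 217.1 w 0.000 [[0.0083, -0.0025], [0.01, -0.0068], [0.0118, -0.0111], [0.0136, -0.0154], [0.0155, -0.0196]]
 5 th -0.353 s 146 c 156 y 38.7 z 220.9 w 0.000 [[0.0019, -0.0042], [0.0035, -0.0075]]
```

>>> {"op": "carry_out", "data": {"deltas": [[0.0043,0,-0.0037,0,0],[0.0077,0,-0.0073,0,0],[0.0104,0,-0.0111,0,0]]}}

```text
time_s: 16.7
position: [522.5, 34.1, 213.0]
orientation: [3.142, 0.0, 1.549]
force: [-0.3, -2.0, 3.9]
finger_gap: 0.5
grip_force: 1.8
```

```bash
python3 go.py 1.07 3.8
```

```text
th -0.293 s 146.9 c 157 N 3.0 t 3.2
 0 th -0.351 s 147 c 157 y 37.8 z 221.2 w 0.000 [[0.0018, -0.0042], [0.0037, -0.0085], [0.0056, -0.0126], [0.0074, -0.0164]]
```

>>> {"op": "carry_out", "data": {"deltas": [[0.0019,0,-0.0041,0,0],[0.0038,0,-0.0082,0,0],[0.0057,0,-0.0123,0,0],[0.0076,0,-0.0163,0,0],[0.0076,0,-0.0203,0,0]]}}

```text
time_s: 17.2
position: [522.3, 38.0, 222.9]
orientation: [-3.141, -0.0, 1.549]
force: [0.5, 0.1, -0.3]
finger_gap: 0.6
grip_force: 0.0
```

>>> {"op": "carry_out", "data": {"deltas": [[0,0,-0.004,0,0],[0,0,-0.008,0,0],[0,0,-0.014,0,0],[0,0,-0.022,0,0],[0,0,-0.04,0,0]]}}

```text
time_s: 17.7
position: [522.3, 37.8, 243.0]
orientation: [-3.141, 0.0, 1.549]
force: [-0.1, -0.5, 0.5]
finger_gap: 0.4
grip_force: 0.0
```

>>> {"op": "carry_out", "data": {"deltas": [[0,0,-0.05,0,0],[0,0,-0.12,0,0],[0,0,-0.2,0,0],[0,0,-0.25,0,0],[0,0,-0.25,0,0]]}}

```text
time_s: 18.2
position: [523.2, 37.8, 372.0]
orientation: [3.135, 0.0, 1.549]
force: [-0.3, -0.4, -1.1]
finger_gap: 0.8
grip_force: 0.0
```

```bash
python3 - <<'E'
from bench import env
import cv2
for n in("scene","top"):
    c=env.camera(n);cv2.imwrite(f"pics/{n}1.png",c["image"])
    if n=="scene":cv2.imwrite("pics/scene1c.png",cv2.resize(c["image"][165:265,195:375],None,fx=4.4,fy=4.4,interpolation=cv2.INTER_CUBIC))
s=env.sense();print(s["time_s"],s["position"],s["force"])
E
```

```text
18.3 [522.30299964  37.86372257 368.2808444 ] [-0.58555121 -0.95460599  0.25866869]
```

View pics/scene1c.png

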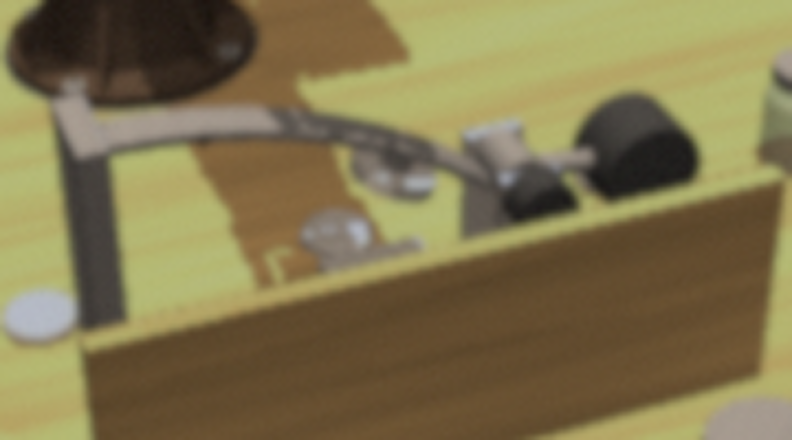

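The lever is back against the top stop: its tip meets the bar at about (105,125), as at the start. The cans haven't moved and the hand is well clear.

```bash
python3 -c "
from bench import env
print(env.finish_job())"
```

```text
the job is handed in; nothing more can be done
None
```

I pressed the lever right down at the outer rivets, held it there about 1.5 s, then followed it up with about 2.4–5.4 N at each reading while sliding in to the inner rivets. It now rests against the top stop with the hand clear, and the job is handed in; force was read only about every 0.3 s, and early in the rise friction took the total force to about 6.8 N once, above the 6.5 N limit if that total is what counts.

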